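Fit the dry-bath heating block and check it with the contact thermometer

ROBOT

A 7-joint arm with a two-finger parallel gripper is mounted at the origin on the work surface. World frame = base frame: x ahead of the robot, y to its left, z up, the work surface at z = 0. Lengths are in mm, angles in rad, forces in N, time in s.
With the tool pointing down it reaches from about 350 to 900 mm from the base axis. Payload 8.1 kg.
Tool frame: the origin (TCP) lies midway between the tips of the shut fingers; the grasp point (between the pads) lies 19 mm behind it; z points along the fingers, y is the line along which they close (so a half turn about z gives the same grasp; the last joint's range is limited). The gripper opens to 92 mm and grips with 3 to 60 N. Pads are 19 mm wide; open, the fingers measure 130 mm over their backs; the gripper's body (75 mm by 190 mm) begins 47 mm behind the grasp point.
Start: joints at [1.042, 0.434, 0.025, 1.573, -0.012, 1.134, -0.075], TCP at [258.135, -569.217, 226.742] pointing down, gripper open.
Joint ranges: [-2.62, 2.62], [-0.44, 2.09], [-1.27, 1.32], [0.08, 2.57], [-1.32, 4.46], [0.12, 2], [-2.74, 2.74]. Speed limits (rad/s): [2.22, 2.22, 3.01, 3.01, 3.14, 3.14, 3.14].

INTERFACE

Orientations are given as a 3x3 rotation matrix whose columns are the frame's x, y, z axes.
In Python, from cell import arm gives the robot as it stands. The module is installed in compiled form; this text tells all that it offers.
- The arm moves only by the tool jog_arm, never from a script. Its argument "moves" is a list of rows, each a list of 3 entries, a list of its own where there are three numbers: the turn, a rotation vector about the tool's x, y, z normalised to -1 to 1, where 1 is 10 degrees, then the shift along the tool's x, y, z normalised to -1 to 1, where 1 is 0.04 m, then the closure, from -1 (fully open) to 1 (shut). A call has 1 to 12 rows; each row shifts and turns the commanded pose from where the row before left it, along the tool's axes as they then stand; what a row does not reach is not made up. A row lasts 1/8 s, in which the tool goes at most 62.5 mm and 10.7 degrees, less where a joint would pass 70% of its speed; a pose out of reach is approached as far as the arm can. A call with a number of a shift or a turn outside -1 to 1 is refused whole. A call with a gripper value outside its range is refused whole. The fingers move at their own pace and stop on an object; "grip_force" is the grip in N (left out, the last holds). Time passes only in rows, so rows that do not move let the fingers close. It gives the time, the measured TCP pose, the force, the opening and the grip force at its end, in the units of the state.
- arm.observe(): the state, without advancing time (a new reading comes with each control period).
- arm.get_image(name): name is "side" or "top"; returns the picture (480x640x3 uint8, red, green, blue); there is no depth.
- arm.calibration(name): a dict with "mtx" (3x3 intrinsics, pixels), "R" (3x3) and "t" (3): a world point X has camera coordinates R X + t. Camera axes: x right, y down, z forward; pixel columns grow to the right and rows downward; lengths in mm; the calibration is good to about 2 mm. A picture is of the moment at which its call begins. calibration takes no time and is no camera call.
- arm.job_done(): hands the job in; it is judged then, once.
The state is a dict: "t": time; "joint_pos": joint angles; "qd": joint speeds; "joint_torque": joint torques, N m; "eef_pos": TCP position; "ee_rot": TCP orientation; "ft_force": force on the tool from outside, world axes, zero at the start; "moment": the same for the moment, N m; "opening": finger opening in mm; "grasp_force": force on a finger pad.
Only numpy, scipy, OpenCV 4.12 (cv2) and the standard library are available. Lean on these libraries where they do the work, as an engineer would, in place of code of your own. Each camera call takes 0.05 s, during which the arm holds its last target. There are 200 camera calls.

TASK

Lift the aluminium heating block by its black fin and set it down, without dropping it, onto the white heater base so that both brass pegs pass up through its flange holes and it lies flush on the deck. Then take the orange contact-thermometer probe from its sloped blue holder and, keeping the probe upright and pressing only lightly so that its sprung copper tip gives a little, touch for a moment first the blue spot and then the red spot on the block. Finally push the probe fully back into its holder until its collar meets the mouth, let go, and leave the beaker, bottle and jar where they stand.

Things in the scene. Friction and masses are not known exactly. Their poses are not given: they have to be found in the camera images.
- heater: White dry-bath heater base fixed to the bench, 220 x 170 x 60 mm. Origin at the centre of its underside, z up; -x side is the control panel (towards the robot). Dark deck plate, its surface 66 mm above the bench. Two brass pegs 10 mm thick stand 20 mm above the deck, top 7 mm tapered to 4.4 mm, 120 mm apart along x, both on the +y half (15 mm off the centre line).
- peg_front (a point): Foot of the front peg (nearer the control panel) at deck level: heater frame (-60, 15, 66) mm.
- peg_rear (a point): Foot of the rear peg at deck level: heater frame (60, 15, 66) mm.
- block: Loose aluminium block, 0.6 kg. Flange 150 (x) x 75 (y) x 10 mm, on it a body 85 x 70 mm up to z 46 mm and a central black grip fin 60 (x) x 14 (y) mm up to z 88 mm. Origin: centre of the flange's underside, z up. Two 13.5 mm holes through the flange at (-60, 15) and (60, 15) mm: it fits one way round only. Seated, its axes match the heater's and its origin is 66 mm above the bench.
- block_grip (a point): Point to grip the fin: block frame (0, 0, 74) mm; close the fingers along the block's y (14 mm wide).
- hole_front (a point): Centre of the block's front hole at the flange underside: block frame (-60, 15, 0) mm. Belongs on peg_front.
- hole_rear (a point): Centre of the block's rear hole at the flange underside: block frame (60, 15, 0) mm. Belongs on peg_rear.
- blue_point (a point): Centre of the blue spot (16 mm disc) on the block's upper face: block frame (-28, 24, 46) mm.
- red_point (a point): Centre of the red spot (16 mm disc) on the block's upper face: block frame (28, -24, 46) mm.
- holder: Probe holder fixed to the bench: black foot 120 x 80 x 12 mm, blue socket block 40 x 40 x 62 mm leaning 35 degrees, mouth towards the holder's -x. Origin: centre of the foot's underside. Socket axis, out of the mouth: (-sin 35, 0, cos 35) in the holder frame; round hole 15.5 mm, 56 mm deep.
- holder_mouth (a point): Centre of the socket's mouth: holder frame (-23.6, 0, 78.8) mm.
- holder_home (a point): Point on the socket axis 50 mm inside the mouth, where the probe's origin (its tip) lies when it is fully home: holder frame (5.1, 0, 37.8) mm.
- probe: Loose round probe, 0.12 kg, 116 mm long. Origin at the tip's free end, z along the probe to the handle. Copper tip 6 mm thick to 10 mm, steel shaft 12 mm thick to 50 mm (its low end tapered to 8 mm), black collar 24 mm thick from 50 to 56 mm, orange handle 16 mm thick from 56 to 116 mm. Starts home in the holder, leaning 35 degrees, collar on the mouth.
- probe_grip (a point): Point to grip the handle, on the probe's axis, 86 mm from its tip.
- probe_tip (a point): Free end of the sprung copper tip (moves with the tip).
- probe_pin (a joint): How far the sprung tip is pressed in, m: 0 free, 0.006 at its stop; 0.4 N starts it, 2.8 N presses it right in.
- beaker: Glass beaker, bystander, 68 mm across, 90 mm tall, origin at the centre of its underside.
- bottle: Amber bottle with blue cap, bystander, 54 mm across, 110 mm tall, origin at the centre of its underside.
- jar: White jar with red lid, bystander, 60 mm across, 60 mm tall, origin at the centre of its underside.
Things that resemble listed ones, but are neither listed nor needed, are in the scene too. Of the things that look like the holder, the middle-sized one is meant.

How it is judged (in metres and radians):
On the way, in this order (a step that is already met when the one before it is completed fails the run):
1. the block is seated flush on the heater deck, both pegs through its holes, and let go (distance between hole_front and peg_front below 0.0045 m and distance between hole_rear and peg_rear below 0.0045 m and contact force between the fingers and block below 0.1 N), for 0.2 s.
2. the upright probe's tip is pressed lightly on the blue spot (distance between hole_front and peg_front below 0.0045 m and distance between hole_rear and peg_rear below 0.0045 m and horizontal distance between probe_tip and blue_point below 0.008 m and value of joint probe_pin above 0.001 m and distance between probe_tip and blue_point below 0.01 m and angle between probe's own z axis and vertical below 0.26 rad), for 0.3 s.
3. the upright probe's tip is pressed lightly on the red spot (distance between hole_front and peg_front below 0.0045 m and distance between hole_rear and peg_rear below 0.0045 m and horizontal distance between probe_tip and red_point below 0.008 m and value of joint probe_pin above 0.001 m and distance between probe_tip and red_point below 0.01 m and angle between probe's own z axis and vertical below 0.26 rad), for 0.3 s.
At the end, for the whole second after the job is handed in: The block lies on the heater deck with each hole's underside centre within 4.5 mm of its peg's foot, the probe is back in the holder with its origin within 7 mm of holder_home, and both are let go and at rest (distance between hole_front and peg_front below 0.0045 m and distance between hole_rear and peg_rear below 0.0045 m and distance between probe and holder_home below 0.007 m and linear speed of each of probe, block below 0.02 m/s); the robot touches nothing.
It fails at once if the block is dropped: out of the fingers it moves faster than 0.4 m/s (a fall of about 8 mm) (contact force between the fingers and block below 0.1 N and linear speed of block above 0.4 m/s).
It fails at once if the probe is pressed hard on the block (over 20 N) (contact force between probe and block above 20 N).
It fails at once if the beaker is moved more than 25 mm (distance of beaker from where it was at the start of the episode above 0.025 m).
It fails at once if the bottle is moved more than 25 mm (distance of bottle from where it was at the start of the episode above 0.025 m).
It fails at once if the jar is moved more than 25 mm (distance of jar from where it was at the start of the episode above 0.025 m).
It also fails if it takes over 72 s, if anything falls off the work surface, if the arm or the gripper's body presses on something with over 40 N, if the wrist force passes 120 N, or if a joint passes its speed limit or range.

## Working session

There is one attempt and no reset: what is moved stays moved. The work goes in short steps, Python scripts to look and compute and a tool call to move; the robot and the scene stay as the last step left them, time stands still between calls to the robot, and variables do not carry over. Pictures are saved under pics/ and viewed, at most 10 in all, crops included, and the job is handed in when it is done.

Besides the shell and the picture viewer there is one more tool, called after "Call:" in YAML: its name, and indented under it one key for each argument. jog_arm: Moves the arm, as the interface text tells. Its arguments: {"type":"object","properties":{"moves":{"type":"array"},"grip_force":{"type":"number"}},"required":["moves"]}

```bash
mkdir -p pics; python3 - <<'E'
from cell import arm
import cv2
for n in("side","top"):
    im=arm.get_image(n); cv2.imwrite(f"pics/{n}0.png",im[:,:,::-1])
    c=arm.calibration(n); print(n,c["mtx"].tolist(),c["R"].round(4).tolist(),c["t"].round(1).tolist())
s=arm.observe(); print(s)
E
```

```text
side [[519.4356549433903, 0.0, 317.09009327296747], [0.0, 519.4356549433903, 235.35325134320004], [0.0, 0.0, 1.0]] [[0.973, -0.2309, 0.0004], [-0.1371, -0.5793, -0.8035], [0.1858, 0.7817, -0.5953]] [-583.7, 153.3, 1015.1]
top [[543.4045263982795, 0.0, 319.84088912015477], [0.0, 543.4045263982795, 226.84555434331375], [0.0, 0.0, 1.0]] [[0.0274, -0.9996, 0.0089], [-0.9819, -0.0286, -0.1871], [0.1873, -0.0036, -0.9823]] [-42.6, 592.4, 1392.5]
{'t': 0.1, 'joint_pos': array([ 1.04240241,  0.43514125,  0.02493716,  1.57397974, -0.01157983,
        1.13403318, -0.0750929 ]), 'qd': array([-0.00062434, -0.0029993 , -0.00062311, -0.00125429,  0.00063311,
        0.00038018,  0.00115717]), 'joint_torque': array([ 2.92644741e-03, -6.69122243e+01,  9.87679884e-01, -3.15149796e+01,
       -6.05803519e-02,  3.73642927e-02,  3.72146337e-05]), 'eef_pos': array([ 257.92822817, -568.79288735,  226.04073481]), 'ee_rot': array([[ 9.10719496e-01,  4.13024826e-01, -7.02506134e-04],
       [ 4.13025403e-01, -9.10718674e-01,  1.23061258e-03],
       [-1.31511907e-04, -1.41089575e-03, -9.99998996e-01]]), 'ft_force': array([-0.26318833, -0.89879141, -0.51193464]), 'moment': array([-0.01121105,  0.01758501, -0.02120434]), 'grasp_force': 0.0, 'opening': 91.86359102967664}
```

View pics/top0.png

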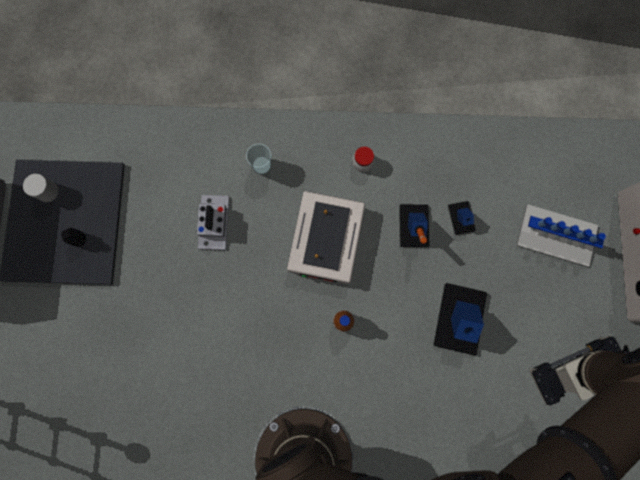

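View pics/side0.png

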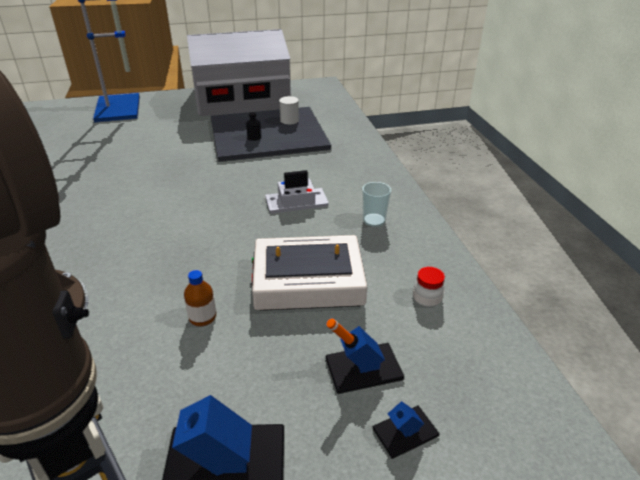

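The top view shows the heater near (327,237), the block near (212,222) with its blue spot at (200,229) and red spot at (221,209), and the probe's holder near (415,227). The side view shows the block at (296,192), the heater at (308,272) and the probe and its holder at (355,350). Next I'll zoom in.

```bash
cat > h.py <<'E'
import numpy as np, cv2
from cell import arm
def ray(n,p):
    c=arm.calibration(n); R,t=np.array(c["R"]),np.array(c["t"])
    d=R.T@np.linalg.inv(c["mtx"])@np.array([p[0],p[1],1.]); return -R.T@t,d/np.linalg.norm(d)
def onz(n,p,z):
    o,d=ray(n,p); return o+d*(z-o[2])/d[2]
def two(pt,ps):
    A=np.zeros((3,3));b=np.zeros(3);r=[]
    for n,p in(("top",pt),("side",ps)):
        o,d=ray(n,p);M=np.eye(3)-np.outer(d,d);A+=M;b+=M@o;r.append((o,M))
    X=np.linalg.solve(A,b); return X,[np.linalg.norm(M@(X-o)) for o,M in r]
def proj(n,X):
    c=arm.calibration(n); q=np.array(c["mtx"])@(np.array(c["R"])@np.asarray(X,float)+c["t"]); return q[:2]/q[2]
def crop(im,x,y,w,h,s):
    return cv2.resize(im[y:y+h,x:x+w],None,fx=s,fy=s,interpolation=cv2.INTER_CUBIC)
E
python3 - <<'E'
from h import *
t=cv2.imread("pics/top0.png");s=cv2.imread("pics/side0.png")
a=np.hstack([crop(t,190,188,44,66,6),crop(t,285,188,84,66,6)[:,:],])[:, :780]
a=a[:, :768]
b=np.hstack([crop(s,255,160,80,60,4)[:200],crop(s,320,310,90,80,4)[:200]])
print(a.shape,b.shape)
c=np.zeros((596,768,3),np.uint8);c[:396,:a.shape[1]]=a;c[396:,:b.shape[1]]=b[:200,:768]
cv2.imwrite("pics/z1.png",c)
cv2.imwrite("pics/z2.png",np.hstack([crop(t,392,196,60,60,6),crop(s,320,310,90,90,4)]))
E
```

```text
(396, 768, 3) (200, 680, 3)
```

View pics/z1.png

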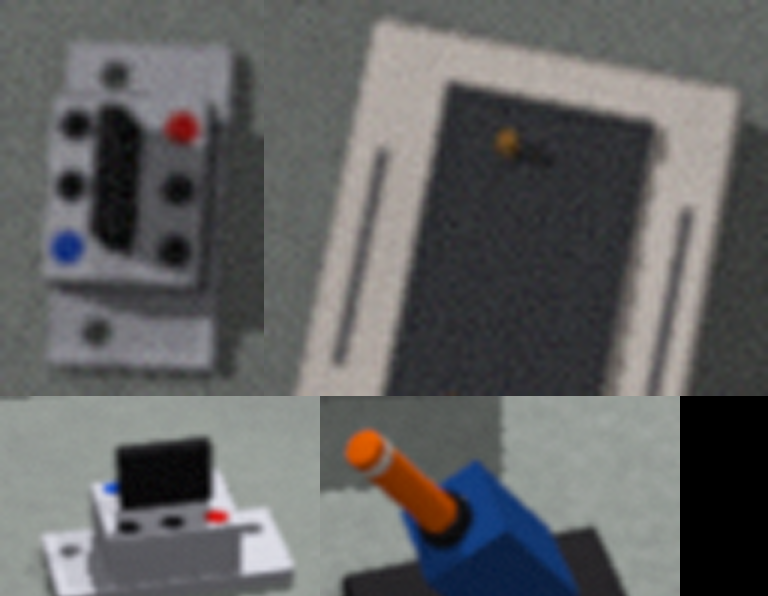

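View pics/z2.png

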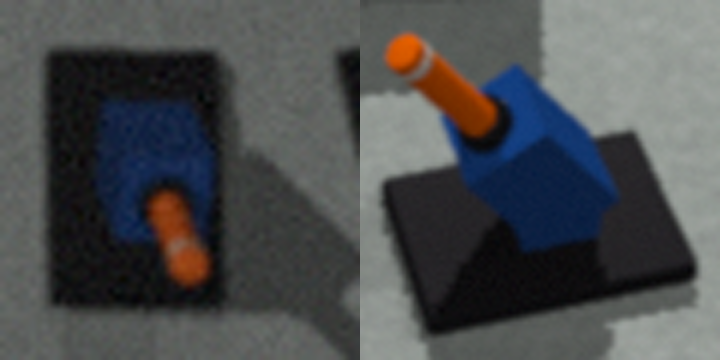

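The zooms show the block almost aligned with the world axes. In the top view its holes are near (209,200) and (206,243), red is at (220,209) and blue at (201,229). The rear peg is at (369,211), and the probe's handle end is at about (423,240) in top and (330,324) in side. Next I'll measure with masks.

```bash
cat > meas.py <<'E'
from h import *
def avg(n,k=4): return np.mean([arm.get_image(n).astype(float) for _ in range(k)],0)
def blob(im,w,box,thr):
    "weighted centroid of colour score w(r,g,b) over thr within box x,y,w,h"
    x,y,a,b=box; p=im[y:y+b,x:x+a]; s=np.clip(w(*np.moveaxis(p,2,0))-thr,0,None)
    m=(s>0).astype(np.uint8); k,l,st,_=cv2.connectedComponentsWithStats(m)
    if k<2:return None
    i=1+np.argmax(st[1:,4]); s=s*(l==i); Y,X=np.mgrid[y:y+b,x:x+a]
    return np.array([(s*X).sum(),(s*Y).sum()])/s.sum(), st[i].tolist()
red=lambda r,g,b:r-np.maximum(g,b)
blue=lambda r,g,b:b-np.maximum(r,g)
bras=lambda r,g,b:r-b
dark=lambda r,g,b:-(r+g+b)/3
E
python3 - <<'E'
from meas import *
T=avg("top");S=avg("side");np.savez("im0.npz",T=T,S=S)
bt,bs=blob(T,blue,(193,220,16,16),25),blob(S,blue,(278,176,14,14),25)
rt,rs=blob(T,red,(212,202,16,14),30),blob(S,red,(300,184,16,12),30)
print("blue",bt,bs,"red",rt,rs)
print("blob tri",two(bt[0],bs[0]),two(rt[0],rs[0]))
B,Rd=onz("top",bt[0],46),onz("top",rt[0],46);print("B,R",B,Rd,np.linalg.norm(B-Rd),"exp73.8")
h1=blob(T,dark,(203,194,14,11),-110);h2=blob(T,dark,(200,237,13,11),-110);print("holes",h1,h2)
H1,H2=onz("top",h1[0],10),onz("top",h2[0],10);print(H1,H2,np.linalg.norm(H1-H2))
for X in ((360,203,22,18),(308,247,22,18)):
    q=blob(T,bras,X,25);print("pegT",q, onz("top",q[0],78))
for X in ((268,242,18,20),(328,240,18,20)): print("pegS",blob(S,bras,X,25))
yaw=lambda v,r:np.degrees(np.arctan2(v[1],v[0])-np.arctan2(r[1],r[0]))
print("yaw",yaw(Rd-B,(56,-48)),yaw(H1-H2,(1,0)))
# heater white, holder foot
g=cv2.GaussianBlur(T.astype(np.uint8),(3,3),0)
w=np.zeros((480,640),np.uint8);w[180:300,270:380]=(g.min(2)[180:300,270:380]>130)*255
c=max(cv2.findContours(w,0,2)[0],key=cv2.contourArea);print("heater",cv2.boxPoints(cv2.minAreaRect(c)).tolist())
f=np.zeros((480,640),np.uint8);f[190:260,392:438]=((g.max(2)<45)[190:260,392:438])*255
c=max(cv2.findContours(f,0,2)[0],key=cv2.contourArea);bp=cv2.boxPoints(cv2.minAreaRect(c));print("foot",bp.tolist(),[onz("top",p,12).round(1).tolist() for p in bp])
ot=blob(T,red,(405,215,35,40),60);os=blob(S,red,(322,312,40,40),60);print("handle",ot,os,two(ot[0],os[0]))
E
```

```text
blue (array([200.73117097, 228.77487631]), [5, 6, 6, 6, 30]) (array([282.28467485, 182.67803547]), [2, 5, 5, 4, 17]) red (array([219.99484757, 208.8072134 ]), [5, 4, 7, 6, 27]) (array([308.78446355, 189.70439351]), [6, 4, 7, 4, 24])
blob tri (array([579.23164984, 292.21100515,  48.44865962]), [np.float64(1.0842035170814739), np.float64(1.084203517081428)]) (array([636.57172325, 244.30786521,  47.74898045]), [np.float64(0.02699852517915955), np.float64(0.026998525179012568)])
B,R [580.77356891 292.72596317  46.        ] [636.98352898 244.6303277   46.        ] 73.97803567374184 exp73.8
holes (array([208.75810811, 200.14155405]), [3, 4, 6, 5, 23]) (array([207.20718422, 240.27392286]), [1, 0, 12, 9, 61])
[668.56262879 283.91061407  10.        ] [555.85052506 280.75093798  10.        ] 112.75638287907181Traceback (most recent call last):
  File "<stdin>", line 11, in <module>
TypeError: 'NoneType' object is not subscriptable
```

```bash
python3 - <<'E'
from meas import *
d=np.load("im0.npz");T,S=d["T"],d["S"]
h2=blob(T,dark,(202,240,10,9),-105);h1=blob(T,dark,(203,194,12,11),-105);print("holes",h1,h2)
H1,H2=onz("top",h1[0],10),onz("top",h2[0],10);print(H1,H2,np.linalg.norm(H1-H2))
P=[]
for X,Y in (((318,203,16,17),(328,240,18,20)),((309,248,16,17),(268,242,18,20))):
    a,b=blob(T,bras,X,25),blob(S,bras,Y,25);print("peg",a,b,two(a[0],b[0]));P.append(onz("top",a[0],80))
yaw=lambda v,r:np.degrees(np.arctan2(v[1],v[0])-np.arctan2(r[1],r[0]))
print(P,np.linalg.norm(P[0]-P[1]),"yaw",yaw(H1-H2,(1,0)),yaw(P[0]-P[1],(1,0)))
g=cv2.GaussianBlur(T.astype(np.uint8),(3,3),0)
w=np.zeros((480,640),np.uint8);w[180:300,270:380]=(g.min(2)[180:300,270:380]>130)*255
c=max(cv2.findContours(w,0,2)[0],key=cv2.contourArea);bp=cv2.boxPoints(cv2.minAreaRect(c));print("heater",[onz("top",p,60).round(1).tolist() for p in bp])
f=np.zeros((480,640),np.uint8);f[190:260,392:438]=((g.max(2)<45)[190:260,392:438])*255
c=max(cv2.findContours(f,0,2)[0],key=cv2.contourArea);bp=cv2.boxPoints(cv2.minAreaRect(c));print("foot",bp.tolist(),[onz("top",p,12).round(1).tolist() for p in bp])
ot=blob(T,red,(405,215,35,40),60);os=blob(S,red,(322,312,40,40),60);print("handle",ot,os,two(ot[0],os[0]))
def axis(im,box,n):
    x,y,a,b=box;m=(red(*np.moveaxis(im[y:y+b,x:x+a],2,0))>50).astype(np.uint8)
    Y,X=np.nonzero(m);v=cv2.fitLine(np.c_[X+x,Y+y].astype(np.float32),2,0,.01,.01).ravel();o,d1=ray(n,v[2:]);_,d2=ray(n,v[2:]+20*v[:2]);q=np.cross(d1,d2);return q/np.linalg.norm(q)
a=np.cross(axis(T,(405,215,35,40),"top"),axis(S,(322,312,40,40),"side"));a/=np.linalg.norm(a);print("axis",a*np.sign(a[2]),"exp z .819")
E
```

```text
holes (array([208.73427777, 200.15053621]), [4, 4, 5, 5, 22]) (array([205.69311675, 242.84609092]), [1, 1, 6, 5, 23])
[668.53512502 283.97486897  10.        ] [548.62297811 284.40721211  10.        ] 119.91292631513187
peg (array([324.99172932, 211.01428571]), [6, 6, 3, 5, 13]) (array([336.66159437, 248.52748126]), [6, 4, 6, 11, 49]) (array([631.9912412 , -38.22503312,  77.22679453]), [np.float64(0.29598862809254467), np.float64(0.2959886280924084)])
peg (array([315.99678042, 255.27817128]), [6, 6, 3, 4, 12]) (array([277.58440232, 250.75445567]), [7, 4, 6, 11, 49]) (array([513.65189856, -17.88896462,  77.30872945]), [np.float64(0.1656259805215111), np.float64(0.16562598052174918)])
[array([631.67911337, -38.22219305,  80.        ]), array([513.45094518, -17.8992059 ,  80.        ])] 119.96217554356629 yaw -0.2065789886588194 -9.753611485253252
heater [[478.9, 57.3, 60.0], [690.3, 23.6, 60.0], [661.3, -142.0, 60.0], [451.4, -103.9, 60.0]]
foot [[400.0, 205.0], [429.0, 205.0], [429.0, 247.0], [400.0, 247.0]] [[669.9, -246.6, 12.0], [672.3, -327.1, 12.0], [554.4, -325.9, 12.0], [552.1, -246.6, 12.0]]
handle (array([419.65613826, 232.02920143]), [12, 14, 6, 7, 29]) (array([344.82284864, 333.24683806]), [13, 12, 19, 19, 172]) (array([ 578.80732275, -283.9413915 ,   99.40927415]), [np.float64(0.1794410840158531), np.float64(0.17944108401573447)])
axis [-0.57216829 -0.0228543   0.81981774] exp z .819
```

Call:
jog_arm:
  moves:
    - [[0, 0, 0.812], [0, 0, 0], -1]
    - [[0, 0, 0.812], [0, 0, 0], -1]
    - [[0, 0, 0.812], [0, 0, 0], -1]
    - [[0, 0, 0], [0.42, -1, 0], -1]
    - [[0, 0, 0], [0.42, -1, 0], -1]
    - [[0, 0, 0], [0.42, -1, 0], -1]
    - [[0, 0, 0], [0.42, -1, 0], -1]
    - [[0, 0, 0], [0.42, -1, 0], -1]
    - [[0, 0, 0], [0.42, -1, 0], -1]
    - [[0, 0, 0], [0.42, -1, 0], -1]
    - [[0, 0, 0], [0.42, -1, 0], -1]
    - [[0, 0, 0], [0.42, -1, 0], -1]
  grip_force: 30

```text
t: 2.0
eef_pos: [409.6, -207.8, 227.0]
ee_rot: [[1.0, 0.0, 0.001], [0.0, -1.0, -0.0], [0.001, 0.0, -1.0]]
ft_force: [0.0, 0.2, -0.3]
opening: 91.9
grasp_force: 0.0
```

Call:
jog_arm:
  moves:
    - [[0, 0, 0], [0.41, -1, 0], -1]
    - [[0, 0, 0], [0.41, -1, 0], -1]
    - [[0, 0, 0], [0.41, -1, 0], -1]
    - [[0, 0, 0], [0.41, -1, 0], -1]
    - [[0, 0, 0], [0.41, -1, 0], -1]
    - [[0, 0, 0], [0.41, -1, 0], -1]
    - [[0, 0, 0], [0.41, -1, 0], -1]
    - [[0, 0, 0], [0.41, -1, 0], -1]
    - [[0, 0, 0], [0.41, -1, 0], -1]
    - [[0, 0, 0], [0.41, -1, 0], -1]
    - [[0, 0, 0], [0.41, -1, 0], -1]
    - [[0, 0, 0], [0, 0, 0], -1]

```text
t: 3.5
eef_pos: [589.1, 235.2, 226.2]
ee_rot: [[1.0, 0.005, -0.001], [0.005, -1.0, 0.002], [-0.001, -0.002, -1.0]]
ft_force: [-0.5, -0.9, 0.5]
opening: 91.4
grasp_force: 0.0
```

```bash
cat >> h.py <<'E'
from scipy.spatial.transform import Rotation as Ro
def need(goal,Rg=None):
    s=arm.observe();R=s["ee_rot"];sh=R.T@(np.array(goal)-s["eef_pos"])/40
    print("t",round(s["t"],2),"pos",s["eef_pos"].round(1),"yaw",Ro.from_matrix(R).as_euler("ZYX",degrees=True).round(2),"F",s["ft_force"].round(1),"open",round(s["opening"],1),"gf",round(s["grasp_force"],1),"shift",sh.round(3))
    if Rg is not None: print("turn",(Ro.from_matrix(R.T@Rg).as_rotvec(degrees=True)/10).round(3), "shift in goal axes",(Rg.T@(np.array(goal)-s["eef_pos"])/40).round(3))
def down(yaw):
    c,q=np.cos(np.radians(yaw)),np.sin(np.radians(yaw));return np.array([[c,q,0],[q,-c,0],[0,0,-1.]])
E
python3 -c "
from h import *
need((608.7,269,55),down(-.1))"
```

```text
t 3.5 pos [589.1 235.2 226.2] yaw [ 3.0000e-01  3.0000e-02 -1.7988e+02] F [-0.5 -0.9  0.5] open 91.4 gf 0.0 shift [ 0.498 -0.833  4.282]
turn [-0.012  0.003  0.04 ] shift in goal axes [ 0.49  -0.846  4.281]
```

Call:
jog_arm:
  moves:
    - [[0, 0, 0.04], [0.25, -0.42, 0.2], -1]
    - [[0, 0, 0], [0.24, -0.42, 0.5], -1]
    - [[0, 0, 0], [0, 0, 0.9], -1]
    - [[0, 0, 0], [0, 0, 0.9], -1]
    - [[0, 0, 0], [0, 0, 0.7], -1]
    - [[0, 0, 0], [0, 0, 0.3], -1]
    - [[0, 0, 0], [0, 0, 0], -1]

```text
t: 4.38
eef_pos: [608.9, 264.1, 86.2]
ee_rot: [[1.0, -0.007, -0.001], [-0.007, -1.0, -0.001], [-0.001, 0.001, -1.0]]
ft_force: [1.1, 0.1, 0.6]
opening: 91.6
grasp_force: 0.0
```

```bash
python3 -c "
from h import *
need((608.7,269,55),down(-.1))"
```

```text
t 4.38 pos [608.9 264.1  86.2] yaw [-4.0000e-01  6.0000e-02  1.7996e+02] F [1.1 0.1 0.6] open 91.6 gf 0.0 shift [-0.005 -0.122  0.779]
turn [ 0.004  0.006 -0.03 ] shift in goal axes [-0.006 -0.121  0.78 ]
```

Call:
jog_arm:
  moves:
    - [[0, 0, 0], [0, -0.12, 0.4], -1]
    - [[0, 0, 0], [0, 0, 0.38], -1]
    - [[0, 0, 0], [0, 0, 0], -1]
    - [[0, 0, 0], [0, 0, 0], 1]
    - [[0, 0, 0], [0, 0, 0], 1]
    - [[0, 0, 0], [0, 0, 0], 1]
    - [[0, 0, 0], [0, 0, 0], 1]
    - [[0, 0, 0], [0, 0, 0], 1]
    - [[0, 0, 0], [0, 0, 0], 1]
    - [[0, 0, 0], [0, 0, 0], 1]
  grip_force: 40

```text
t: 5.62
eef_pos: [609.0, 269.3, 55.5]
ee_rot: [[1.0, -0.006, -0.0], [-0.006, -1.0, -0.0], [-0.0, 0.0, -1.0]]
ft_force: [-0.6, -0.3, 0.0]
opening: 26.3
grasp_force: 0.0
```

```bash
python3 -c "
from h import *
need((608.7,269,55),down(-.1))"
```

```text
t 5.62 pos [609.  269.3  55.5] yaw [ -0.37   0.   180.  ] F [-0.6 -0.3  0. ] open 26.3 gf 0.0 shift [-0.007  0.008  0.012]
turn [ 0.     0.    -0.027] shift in goal axes [-0.007  0.008  0.012]
```

Call:
jog_arm:
  moves:
    - [[0, 0, 0], [0, 0, 0], 1]
    - [[0, 0, 0], [0, 0, 0], 1]
    - [[0, 0, 0], [0, 0, 0], 1]
    - [[0, 0, 0], [0, 0, 0], 1]
    - [[0, 0, 0], [0, 0, 0], 1]
    - [[0, 0, 0], [0, 0, -0.1], 1]
    - [[0, 0, 0], [0, 0, -0.3], 1]
    - [[0, 0, 0], [0, 0, 0], 1]

```text
t: 6.62
eef_pos: [609.7, 269.8, 72.8]
ee_rot: [[1.0, -0.006, 0.002], [-0.006, -1.0, 0.001], [0.002, -0.001, -1.0]]
ft_force: [0.3, 0.2, -6.6]
opening: 13.9
grasp_force: 40.0
```

Call:
jog_arm:
  moves:
    - [[0, 0, 0], [0, 0, -0.5], 1]
    - [[0, 0, 0], [0, 0, -0.8], 1]
    - [[0, 0, 0], [0, 0.2, -0.8], 1]
    - [[0, 0, 0], [-0.1, 0.5, -0.4], 1]
    - [[0, 0, 0], [-0.15, 0.8, 0], 1]
    - [[0, 0, 0], [-0.15, 0.9, 0], 1]
    - [[0, 0, 0], [-0.15, 0.9, 0], 1]
    - [[0, 0, 0], [-0.15, 0.9, 0], 1]
    - [[0, 0, 0], [-0.15, 0.9, 0], 1]
    - [[0, 0, 0], [-0.1, 0.9, 0], 1]
    - [[0, 0, 0], [-0.05, 0.8, 0], 1]
    - [[0, 0, 0], [0, 0.6, 0], 1]

```text
t: 8.12
eef_pos: [565.6, -29.6, 171.6]
ee_rot: [[1.0, -0.009, -0.001], [-0.009, -1.0, -0.001], [-0.001, 0.001, -1.0]]
ft_force: [0.9, 1.0, -7.2]
opening: 13.7
grasp_force: 40.0
```

Call:
jog_arm:
  moves:
    - [[0, 0, 0.3], [0, 0.2, 0], 1]
    - [[0, 0, 0.35], [0, 0, 0], 1]
    - [[0, 0, 0.28], [0, 0, 0], 1]
    - [[0, 0, 0], [0, 0, 0], 1]
    - [[0, 0, 0], [0, 0, 0], 1]

```text
t: 8.75
eef_pos: [566.9, -34.0, 171.5]
ee_rot: [[0.986, -0.167, -0.0], [-0.167, -0.986, 0.0], [-0.0, -0.0, -1.0]]
ft_force: [-0.6, -0.1, -6.8]
opening: 13.5
grasp_force: 40.0
```

```bash
python3 - <<'E'
from h import *
need((570,-42.9,150),down(-9.85))
t,s=[arm.get_image(n)[:,:,::-1] for n in("top","side")]
cv2.imwrite("pics/z3.png",np.hstack([crop(t,280,180,100,120,4),crop(s,240,170,100,120,4)]))
E
```

```text
t 8.75 pos [566.9 -34.  171.5] yaw [-9.61e+00  1.00e-02 -1.80e+02] F [-0.6 -0.1 -6.8] open 13.5 gf 40.0 shift [0.115 0.206 0.539]
turn [-0.     0.001  0.024] shift in goal axes [0.116 0.205 0.539]
```

View pics/z3.png

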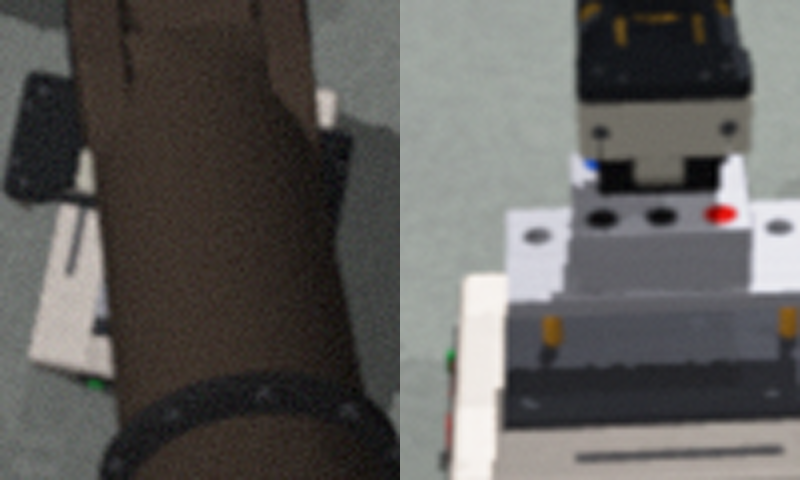

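The block hangs above the heater. In the side view its holes are at (274.5,229) and (335,227), the red spot is at (320,223), and the pegs are visible below at (277.5,252) and (337,250). The arm blocks the top view.

Call:
jog_arm:
  moves:
    - [[0, 0, 0.02], [0.07, 0.1, 0.3], 1]
    - [[0, 0, 0], [0.05, 0.1, 0.14], 1]
    - [[0, 0, 0], [0, 0, 0], 1]
    - [[0, 0, 0], [0, 0, 0], 1]

```text
t: 9.35
eef_pos: [570.5, -43.1, 153.9]
ee_rot: [[0.985, -0.171, -0.0], [-0.171, -0.985, 0.0], [-0.0, -0.0, -1.0]]
ft_force: [0.1, -0.2, -5.9]
opening: 13.5
grasp_force: 40.0
```

```bash
python3 - <<'E'
from meas import *
need((570,-42.9,150),down(-9.85))
S=avg("side",3);s=arm.observe();p=s["eef_pos"];zf=p[2]-55.5
R=s["ee_rot"]@np.diag([1,-1,-1])
for nm,q,w,thr in(("front",(-60,15,10),dark,-125),("rear",(60,15,10),dark,-125),("red",(28,-24,46),red,40)):
    X=np.array([p[0],p[1],zf])+R@np.array(q,float);e=proj("side",X)
    x,y=(e-[8,6]).astype(int);b=blob(S,w,(x,y,17,12),thr);g=onz("side",b[0],X[2])
    print(nm,"exp",e.round(1),"got",b[0].round(1),b[1],"err mm along block axes",(R.T@(g-X)).round(1))
cv2.imwrite("pics/z4.png",crop(S.astype(np.uint8)[:,:,::-1],255,215,100,60,8))
E
```

```text
t 9.35 pos [570.5 -43.1 153.9] yaw [  -9.87    0.   -179.99] F [ 0.1 -0.2 -5.9] open 13.5 gf 40.0 shift [-0.013 -0.003  0.097]
turn [-0.001  0.    -0.002] shift in goal axes [-0.013 -0.003  0.097]
front exp [277.2 238.3] got [276.4 237.8] [6, 5, 5, 3, 12] err mm along block axes [-1.5  1.6  0. ]
rear exp [337.3 236.1] got [336.8 235.7] [6, 5, 5, 2, 8] err mm along block axes [-0.9  1.4  0. ]
red exp [322.8 233.7] got [323.1 233.1] [5, 4, 8, 5, 35] err mm along block axes [ 0.5  1.9 -0. ]
```

View pics/z4.png

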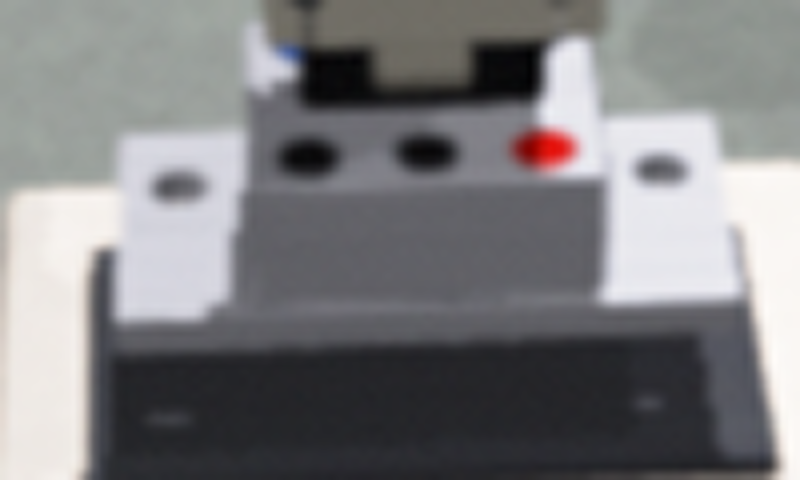

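The picture shows the holes at about (277,238) and (337,236), within a pixel of where they should be. The pegs are now hidden under the flange, so I'll lower and watch the force.

Call:
jog_arm:
  moves:
    - [[0, 0, 0], [-0.01, 0, 0.2], 1]
    - [[0, 0, 0], [0, 0, 0.15], 1]
    - [[0, 0, 0], [0, 0, 0.1], 1]
    - [[0, 0, 0], [0, 0, 0.1], 1]
    - [[0, 0, 0], [0, 0, 0], 1]

```text
t: 10.12
eef_pos: [569.8, -43.1, 131.5]
ee_rot: [[0.985, -0.171, -0.001], [-0.171, -0.985, -0.0], [-0.001, 0.0, -1.0]]
ft_force: [0.5, 0.0, -6.4]
opening: 13.6
grasp_force: 40.0
```

Call:
jog_arm:
  moves:
    - [[0, 0, 0], [0, 0, 0.1], 1]
    - [[0, 0, 0], [0, 0, 0.08], 1]
    - [[0, 0, 0], [0, 0, 0.04], 1]
    - [[0, 0, 0], [0, 0, 0], 1]
    - [[0, 0, 0], [0, 0, 0], 1]

```text
t: 10.75
eef_pos: [570.1, -43.0, 123.2]
ee_rot: [[0.985, -0.171, 0.0], [-0.171, -0.985, -0.0], [0.0, -0.0, -1.0]]
ft_force: [0.1, -0.7, -7.2]
opening: 13.8
grasp_force: 40.0
```

Call:
jog_arm:
  moves:
    - [[0, 0, 0], [0, 0, 0.03], 1]
    - [[0, 0, 0], [0, 0, 0.03], 1]
    - [[0, 0, 0], [0, 0, 0], 1]
    - [[0, 0, 0], [0, 0, 0], 1]

```text
t: 11.25
eef_pos: [570.2, -43.1, 121.4]
ee_rot: [[0.985, -0.171, 0.001], [-0.171, -0.985, -0.0], [0.001, 0.0, -1.0]]
ft_force: [-4.8, -0.6, 5.9]
opening: 13.8
grasp_force: 40.0
```

Call:
jog_arm:
  moves:
    - [[0, 0, 0], [0, 0, 0], -0.5]
    - [[0, 0, 0], [0, 0, 0], -0.5]
    - [[0, 0, 0], [0, 0, 0], -0.5]
    - [[0, 0, 0], [0, 0, 0], -0.5]
    - [[0, 0, 0], [0, 0, 0], -0.5]
    - [[0, 0, 0], [0, 0, 0], -0.5]
    - [[0, 0, 0], [0, 0, -0.5], -0.5]
    - [[0, 0, 0], [0, 0, -1], -0.5]
    - [[0, 0, 0], [0, 0, -1], -0.5]
    - [[0, 0, 0], [0, 0, -1], -0.5]
    - [[0, 0, 0], [0, 0, -0.5], -0.5]

```text
t: 12.62
eef_pos: [570.8, -43.0, 283.2]
ee_rot: [[0.985, -0.171, 0.003], [-0.171, -0.985, -0.0], [0.003, -0.0, -1.0]]
ft_force: [-0.2, -0.4, -0.5]
opening: 68.6
grasp_force: 0.0
```

Call:
jog_arm:
  moves:
    - [[0, 0, -0.5], [-0.4, 0.9, 0], -0.5]
    - [[0, 0, -0.5], [-0.4, 0.9, 0], -0.5]
    - [[0, 0, 0], [-0.4, 0.9, 0], -0.5]
    - [[0, 0, 0], [-0.4, 0.9, 0], -0.5]
    - [[0, 0, 0], [-0.4, 0.9, 0], -0.5]
    - [[0, 0, 0], [-0.4, 0.9, 0], -0.5]
    - [[0, 0, 0], [0, 0, 0], -0.5]

```text
t: 13.5
eef_pos: [463.6, -257.9, 280.7]
ee_rot: [[1.0, -0.004, -0.001], [-0.004, -1.0, -0.001], [-0.001, 0.001, -1.0]]
ft_force: [-0.4, -0.5, -0.3]
opening: 68.7
grasp_force: 0.0
```

```bash
python3 - <<'E'
from meas import *
need((500,-286,250),down(0))
t,s=[arm.get_image(n)[:,:,::-1] for n in("top","side")]
cv2.imwrite("pics/z5.png",np.hstack([crop(t,280,180,100,120,4),crop(s,240,200,100,120,4)]))
d=np.load("im0.npz")
def plane(im,box,n):
    x,y,a,b=box;sc=np.clip(red(*np.moveaxis(im[y:y+b,x:x+a],2,0))-30,0,None)
    m=(sc>0).astype(np.uint8);print(n,m.sum(),cv2.minAreaRect(np.argwhere(m)[:,::-1].astype(np.float32)+[x,y]if 0 else (np.argwhere(m)[:,::-1]+[x,y]).astype(np.float32)))
    P=(np.argwhere(m)[:,::-1]+[x,y]).astype(np.float32);v=cv2.fitLine(P,2,0,.01,.01).ravel()
    o,d1=ray(n,v[2:]);_,d2=ray(n,v[2:]+20*v[:2]);q=np.cross(d1,d2);q/=np.linalg.norm(q);return q,q@o
q1,c1=plane(d["T"],(405,215,35,40),"top");q2,c2=plane(d["S"],(322,312,40,40),"side")
for z in(78.8,108.3,133):
    X=np.linalg.solve([q1,q2,[0,0,1]],[c1,c2,z]);print("axis pt",X.round(1),proj("top",X).round(1),proj("side",X).round(1))
E
```

```text
t 13.5 pos [ 463.6 -257.9  280.7] yaw [-2.0000e-01  4.0000e-02  1.7992e+02] F [-0.4 -0.5 -0.3] open 68.7 gf 0.0 shift [0.913 0.698 0.767]
turn [ 0.008  0.004 -0.02 ] shift in goal axes [0.91  0.702 0.767]
top 98 ((421.4383850097656, 235.3356170654297), (16.15167808532715, 6.6713457107543945), 69.44395446777344)
side 313 ((339.8686828613281, 330.64886474609375), (33.38983917236328, 10.409513473510742), 41.423667907714844)
axis pt [ 591.5 -285.5   78.8] [418.7 228.8] [352.2 341.2]
axis pt [ 570.7 -285.7  108.3] [421.  234.6] [340.5 331. ]
axis pt [ 553.3 -285.8  133. ] [423.  239.7] [330.3 322.1]
```

View pics/z5.png

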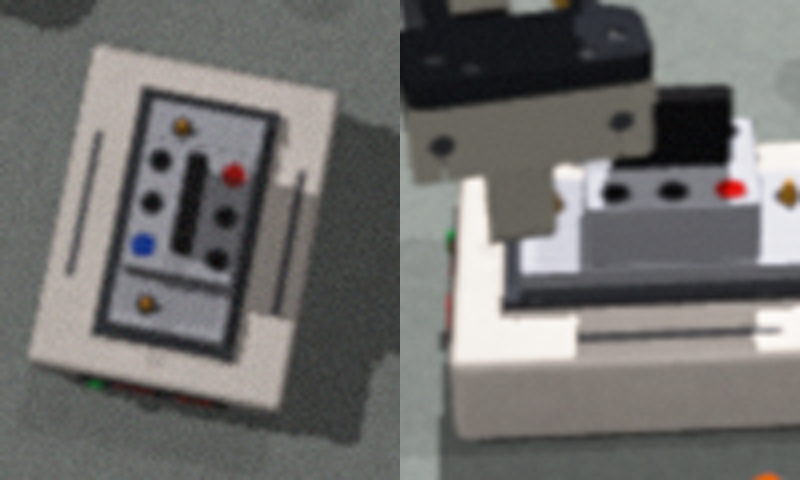

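The block is seated, with both pegs showing through the flange at top-view pixels (326,211) and (317,256). Next is the probe.

Call:
jog_arm:
  moves:
    - [[0, 0.88, 0], [0, 0.35, 0], -0.5]
    - [[0, 0.88, 0], [0, 0.35, 0], -0.5]
    - [[0, 0.88, 0], [0, 0, 0], -0.5]
    - [[0, 0.88, 0], [0, 0, 0], -0.5]
    - [[0, 0, 0], [0, 0, 0], -0.5]

```text
t: 14.22
eef_pos: [465.1, -278.9, 279.5]
ee_rot: [[0.835, 0.007, 0.55], [0.002, -1.0, 0.011], [0.55, -0.008, -0.835]]
ft_force: [-0.7, -0.5, -0.2]
opening: 68.7
grasp_force: 0.0
```

```bash
cat >> h.py <<'E'
def tilt(a,yaw=0): return Ro.from_euler("z",yaw,degrees=True).as_matrix()@Ro.from_euler("y",-a,degrees=True).as_matrix()@np.diag([1.,-1,-1])
E
python3 - <<'E'
from h import *
need((523.6,-285.9,174.7),tilt(35));print(arm.observe()["joint_pos"].round(2),tilt(35).round(2).tolist())
E
```

```text
t 14.22 pos [ 465.1 -278.9  279.5] yaw [ 1.1000e-01 -3.3350e+01 -1.7945e+02] F [-0.7 -0.5 -0.2] open 68.7 gf 0.0 shift [-0.22   0.208  2.991]
turn [-0.062  0.165  0.008] shift in goal axes [-0.305  0.176  2.985]
[ 0.84  0.06 -0.16  2.11 -0.65  0.61 -0.42] [[0.82, 0.0, 0.57], [0.0, -1.0, 0.0], [0.57, 0.0, -0.82]]
```

Call:
jog_arm:
  moves:
    - [[-0.06, 0.165, 0], [-0.1, 0.08, 0.5], -0.5]
    - [[0, 0, 0], [-0.1, 0.05, 0.8], -0.5]
    - [[0, 0, 0], [-0.1, 0.05, 0.8], -0.5]
    - [[0, 0, 0], [0, 0, 0.8], -0.5]
    - [[0, 0, 0], [0, 0, 0], -0.5]
    - [[0, 0, 0], [0, 0, 0], -0.5]

```text
t: 14.98
eef_pos: [524.0, -286.2, 179.2]
ee_rot: [[0.818, 0.004, 0.575], [0.005, -1.0, 0.001], [0.575, 0.002, -0.818]]
ft_force: [-0.6, -0.9, -0.2]
opening: 68.8
grasp_force: 0.0
```

```bash
python3 - <<'E'
from h import *
need((580.8,-285.9,92.7),tilt(35))
E
```

```text
t 14.97 pos [ 524.  -286.2  179.2] yaw [  0.33 -35.1  179.87] F [-0.6 -0.9 -0.2] open 68.8 gf 0.0 shift [-0.081 -0.006  2.586]
turn [-0.006 -0.01   0.027] shift in goal axes [-0.077 -0.008  2.587]
```

Call:
jog_arm:
  moves:
    - [[0, 0, 0], [-0.08, 0, 0.5], -0.5]
    - [[0, 0, 0], [0, 0, 0.7], -0.5]
    - [[0, 0, 0], [0, 0, 0.7], -0.5]
    - [[0, 0, 0], [0, 0, 0.45], -0.5]
    - [[0, 0, 0], [0, 0, 0.23], -0.5]
    - [[0, 0, 0], [0, 0, 0], -0.5]
    - [[0, 0, 0], [0, 0, 0], -0.5]

```text
t: 15.85
eef_pos: [580.5, -289.3, 96.5]
ee_rot: [[0.821, 0.003, 0.571], [0.002, -1.0, 0.003], [0.571, -0.001, -0.821]]
ft_force: [-0.1, -0.4, -0.4]
opening: 69.0
grasp_force: 0.0
```

```bash
python3 - <<'E'
from h import *
need((580.8,-285.9,92.7),tilt(35))
t,s=[arm.get_image(n)[:,:,::-1] for n in("top","side")]
cv2.imwrite("pics/z6.png",np.hstack([crop(t,380,180,100,100,4),crop(s,300,290,100,100,4)]))
E
```

```text
t 15.85 pos [ 580.5 -289.3   96.5] yaw [ 1.300e-01 -3.481e+01 -1.799e+02] F [-0.1 -0.4 -0.4] open 69.0 gf 0.0 shift [-0.048 -0.084  0.084]
turn [-0.017  0.019  0.011] shift in goal axes [-0.049 -0.084  0.083]
```

View pics/z6.png

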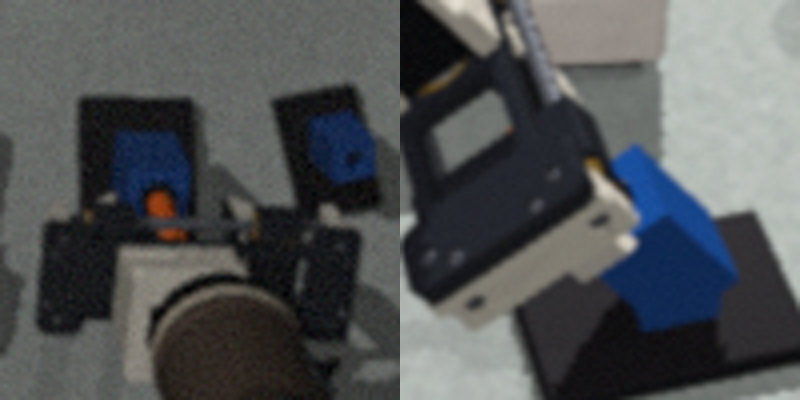

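The gripper straddles the handle, which sits between the fingers at about (420,234) in the top view.

Call:
jog_arm:
  moves:
    - [[-0.01, 0.02, 0], [-0.05, -0.085, 0.08], -0.5]
    - [[0, 0, 0], [0, 0, 0], -0.5]
    - [[0, 0, 0], [0, 0, 0], 1]
    - [[0, 0, 0], [0, 0, 0], 1]
    - [[0, 0, 0], [0, 0, 0], 1]
    - [[0, 0, 0], [0, 0, 0], 1]
    - [[0, 0, 0], [0, 0, 0], 1]
    - [[0, 0, 0], [0, 0, 0], 1]
    - [[0, 0, 0], [0, 0, 0], 1]
    - [[0, 0, 0], [0, 0, 0], 1]
    - [[0, 0, 0], [0, 0, 0], 1]
    - [[0, 0, 0], [0, 0, 0], 1]
  grip_force: 25

```text
t: 17.45
eef_pos: [581.2, -287.0, 94.6]
ee_rot: [[0.822, 0.007, 0.569], [0.004, -1.0, 0.006], [0.569, -0.003, -0.822]]
ft_force: [2.7, -0.1, -0.4]
opening: 15.7
grasp_force: 24.9
```

```bash
python3 - <<'E'
from h import *
need((580.8,-285.9,92.7),tilt(35))
E
```

```text
t 17.45 pos [ 581.2 -287.    94.6] yaw [   0.27  -34.68 -179.79] F [ 2.7 -0.1 -0.4] open 15.7 gf 24.9 shift [-0.035 -0.028  0.033]
turn [-0.036  0.032  0.022] shift in goal axes [-0.035 -0.029  0.033]
```

Call:
jog_arm:
  moves:
    - [[0, 0, 0], [0, 0, -0.2], 1]
    - [[0, 0, 0], [0, 0, -0.4], 1]
    - [[0, 0, 0], [0, 0, -0.5], 1]
    - [[0, 0, 0], [0, 0, -0.5], 1]
    - [[0, 0, 0], [0, 0, -0.5], 1]
    - [[0, 0, 0], [0, 0, -0.5], 1]
    - [[0, 0, 0], [0, 0, 0], 1]
    - [[0, 0, 0], [0, 0, 0], 1]

```text
t: 18.45
eef_pos: [521.9, -287.8, 179.8]
ee_rot: [[0.823, 0.006, 0.569], [0.004, -1.0, 0.006], [0.569, -0.003, -0.823]]
ft_force: [0.4, 0.8, -0.8]
opening: 15.5
grasp_force: 24.9
```

```bash
python3 - <<'E'
from meas import *
need((500,-285.9,260),tilt(0))
T=avg("top",3)
bt,rt=blob(T,blue,(308,233,16,16),25),blob(T,red,(330,216,16,16),30)
print(bt,rt,onz("top",bt[0],112),onz("top",rt[0],112))
c=np.array([570.,-42.9,66]);R=Ro.from_euler("z",-9.8,degrees=True).as_matrix()
print("pred",c+R@[-28,24,46],c+R@[28,-24,46])
E
```

```text
t 18.45 pos [ 521.9 -287.8  179.8] yaw [   0.25  -34.66 -179.81] F [ 0.4  0.8 -0.8] open 15.5 gf 24.9 shift [ 0.691 -0.057 -1.961]
turn [-0.026 -3.466  0.03 ] shift in goal axes [-0.547 -0.048 -2.006]
(array([315.32583942, 240.75912409]), [4, 5, 7, 6, 36]) (array([338.22184493, 222.97990945]), [6, 5, 6, 6, 29]) [546.30484834 -15.18417344 112.        ] [594.18307713 -72.55616393 112.        ]
pred [546.49360682 -14.48434446 112.        ] [593.50639318 -71.31565554 112.        ]
```

Call:
jog_arm:
  moves:
    - [[0, -0.8, 0], [0, 0, -0.9], 1]
    - [[0, -0.9, 0], [0, 0, -0.9], 1]
    - [[0, -0.9, 0], [0, 0, -0.4], 1]
    - [[0, -0.87, 0], [0, 0, 0], 1]
    - [[0, 0, 0], [0, 0, 0], 1]

```text
t: 19.23
eef_pos: [500.6, -278.6, 234.9]
ee_rot: [[0.993, 0.035, 0.11], [0.033, -0.999, 0.024], [0.111, -0.021, -0.994]]
ft_force: [0.8, 1.1, -1.7]
opening: 15.3
grasp_force: 24.9
```

```bash
python3 - <<'E'
from h import *
need((546.4,-14.8,230),tilt(0))
E
```

```text
t 19.23 pos [ 500.6 -278.6  234.9] yaw [   1.89   -6.38 -178.81] F [ 0.8  1.1 -1.7] open 15.3 gf 24.9 shift [ 1.338 -6.546  0.408]
turn [-0.129 -0.636  0.195] shift in goal axes [ 1.144 -6.594  0.122]
```

Call:
jog_arm:
  moves:
    - [[-0.13, -0.64, 0.19], [0, 0, -0.2], 1]
    - [[0, 0, 0], [0.1, -0.3, -0.2], 1]
    - [[0, 0, 0], [0.16, -0.9, 0], 1]
    - [[0, 0, 0], [0.16, -0.9, 0], 1]
    - [[0, 0, 0], [0.16, -0.9, 0], 1]
    - [[0, 0, 0], [0.16, -0.9, 0], 1]
    - [[0, 0, 0], [0.16, -0.9, 0], 1]
    - [[0, 0, 0], [0.16, -0.9, 0], 1]
    - [[0, 0, 0], [0.1, -0.6, 0], 1]
    - [[0, 0, 0], [0, -0.3, 0], 1]
    - [[0, 0, 0], [0, 0, 0], 1]
    - [[0, 0, 0], [0, 0, 0], 1]

```text
t: 20.72
eef_pos: [543.9, -18.1, 251.4]
ee_rot: [[1.0, -0.006, 0.0], [-0.006, -1.0, -0.0], [0.0, 0.0, -1.0]]
ft_force: [0.4, 0.1, -1.3]
opening: 15.5
grasp_force: 24.9
```

```bash
python3 - <<'E'
from h import *
need((546.4,-14.8,190),tilt(0))
E
```

```text
t 20.73 pos [543.9 -18.1 251.4] yaw [-3.4000e-01 -1.0000e-02  1.7998e+02] F [ 0.4  0.1 -1.3] open 15.5 gf 24.9 shift [ 0.061 -0.083  1.534]
turn [ 0.002 -0.001 -0.034] shift in goal axes [ 0.062 -0.082  1.535]
```

Call:
jog_arm:
  moves:
    - [[0, 0, 0], [0.03, -0.04, 0.4], 1]
    - [[0, 0, 0], [0.03, -0.04, 0.6], 1]
    - [[0, 0, 0], [0, 0, 0.4], 1]
    - [[0, 0, 0], [0, 0, 0.15], 1]
    - [[0, 0, 0], [0, 0, 0], 1]
    - [[0, 0, 0], [0, 0, 0], 1]

```text
t: 21.48
eef_pos: [547.1, -13.5, 190.0]
ee_rot: [[1.0, -0.004, 0.001], [-0.004, -1.0, -0.0], [0.001, 0.0, -1.0]]
ft_force: [-0.4, 1.0, -1.7]
opening: 15.4
grasp_force: 24.9
```

```bash
python3 - <<'E'
from meas import *
need((546.4,-14.8,180),tilt(0))
p=arm.observe()["eef_pos"]
print("tip px exp",proj("side",p-[0,0,67.7]),"blue",proj("side",(546.4,-14.8,112)))
S=avg("side",2).astype(np.uint8)[:,:,::-1]
cv2.imwrite("pics/z7.png",crop(S,255,150,100,75,8))
E
```

```text
t 21.48 pos [547.1 -13.5 190. ] yaw [-2.5000e-01 -4.0000e-02  1.7999e+02] F [-0.4  1.  -1.7] open 15.4 gf 24.9 shift [-0.018  0.033  0.249]
turn [ 0.001 -0.004 -0.025] shift in goal axes [-0.018  0.033  0.249]
tip px exp [292.87926067 229.24893673] blue [292.79240202 233.83032007]
```

View pics/z7.png

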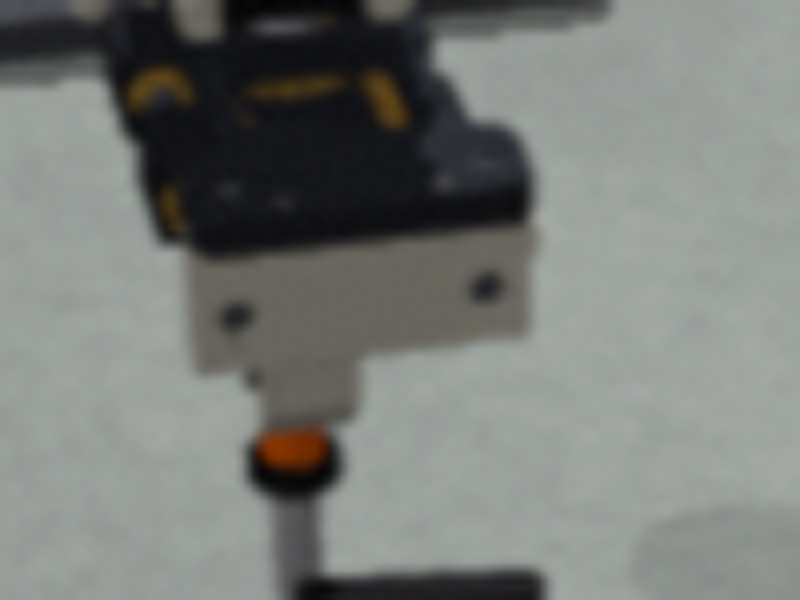

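The probe hangs upright over the block. Its shaft is at pixel column 292, where 292.9 was expected, so the offset is about 1.5 mm. The tip is hidden behind the fin.

Call:
jog_arm:
  moves:
    - [[0, 0, 0], [0, 0.03, 0.15], 1]
    - [[0, 0, 0], [0, 0, 0.1], 1]
    - [[0, 0, 0], [0, 0, 0.05], 1]
    - [[0, 0, 0], [0, 0, 0], 1]
    - [[0, 0, 0], [0, 0, 0], 1]

```text
t: 22.2
eef_pos: [546.7, -14.7, 177.5]
ee_rot: [[1.0, -0.004, -0.0], [-0.004, -1.0, -0.0], [-0.0, 0.0, -1.0]]
ft_force: [-0.2, -0.5, 0.9]
opening: 15.5
grasp_force: 24.9
```

Call:
jog_arm:
  moves:
    - [[0, 0, 0], [0, 0, 0.025], 1]
    - [[0, 0, 0], [0, 0, 0], 1]
    - [[0, 0, 0], [0, 0, 0], 1]

```text
t: 22.58
eef_pos: [546.7, -14.7, 176.4]
ee_rot: [[1.0, -0.004, -0.0], [-0.004, -1.0, -0.0], [-0.0, 0.0, -1.0]]
ft_force: [0.2, -0.6, 1.6]
opening: 15.3
grasp_force: 24.9
```

Call:
jog_arm:
  moves:
    - [[0, 0, 0], [0, 0, -0.01], 1]
    - [[0, 0, 0], [0, 0, 0], 1]
    - [[0, 0, 0], [0, 0, 0], 1]
    - [[0, 0, 0], [0, 0, 0], 1]

```text
t: 23.08
eef_pos: [546.7, -14.7, 176.8]
ee_rot: [[1.0, -0.004, -0.0], [-0.004, -1.0, -0.0], [-0.0, 0.0, -1.0]]
ft_force: [0.6, -1.1, 1.3]
opening: 15.6
grasp_force: 24.9
```

Call:
jog_arm:
  moves:
    - [[0, 0, 0], [0, 0, -0.3], 1]
    - [[0, 0, 0], [0, 0, -0.6], 1]
    - [[0, 0, 0], [0, 0, -0.6], 1]
    - [[0, 0, 0], [0.3, 0.4, 0], 1]
    - [[0, 0, 0], [0.5, 0.6, 0], 1]
    - [[0, 0, 0], [0.36, 0.42, 0], 1]
    - [[0, 0, 0], [0, 0, 0], 1]
    - [[0, 0, 0], [0, 0, 0], 1]
    - [[0, 0, 0], [0, 0, 0], 1]

```text
t: 24.2
eef_pos: [592.3, -70.8, 236.5]
ee_rot: [[1.0, -0.003, -0.001], [-0.003, -1.0, 0.0], [-0.001, -0.0, -1.0]]
ft_force: [0.2, -0.9, -2.0]
opening: 15.4
grasp_force: 24.9
```

```bash
python3 - <<'E'
from h import *
need((594.1,-71.9,177),tilt(0))
E
```

```text
t 24.2 pos [592.3 -70.8 236.5] yaw [-1.8000e-01  6.0000e-02 -1.7999e+02] F [ 0.2 -0.9 -2. ] open 15.4 gf 24.9 shift [0.046 0.027 1.488]
turn [-0.001  0.006 -0.018] shift in goal axes [0.044 0.027 1.488]
```

Call:
jog_arm:
  moves:
    - [[0, 0, 0], [0.045, 0.03, 0.4], 1]
    - [[0, 0, 0], [0, 0, 0.5], 1]
    - [[0, 0, 0], [0, 0, 0.3], 1]
    - [[0, 0, 0], [0, 0, 0.1], 1]
    - [[0, 0, 0], [0, 0, 0], 1]
    - [[0, 0, 0], [0, 0, 0.1], 1]
    - [[0, 0, 0], [0, 0, 0.06], 1]
    - [[0, 0, 0], [0, 0, 0], 1]
    - [[0, 0, 0], [0, 0, 0], 1]
    - [[0, 0, 0], [0, 0, 0], 1]

```text
t: 25.45
eef_pos: [594.8, -72.9, 178.5]
ee_rot: [[1.0, -0.004, 0.0], [-0.004, -1.0, -0.0], [0.0, 0.0, -1.0]]
ft_force: [1.1, 0.7, 1.5]
opening: 15.1
grasp_force: 24.9
```

```bash
python3 - <<'E'
from meas import *
need((594.1,-71.9,177),tilt(0))
S=avg("side",2).astype(np.uint8)[:,:,::-1]; print(proj("side",(593.8,-71.9,112)))
cv2.imwrite("pics/z8.png",crop(S,275,180,80,75,8))
E
```

```text
t 25.45 pos [594.8 -72.9 178.5] yaw [-2.4000e-01 -1.0000e-02  1.7998e+02] F [1.1 0.7 1.5] open 15.1 gf 24.9 shift [-0.018 -0.024  0.039]
turn [ 0.002 -0.001 -0.024] shift in goal axes [-0.017 -0.024  0.039]
[322.65045511 247.54674894]
```

View pics/z8.png

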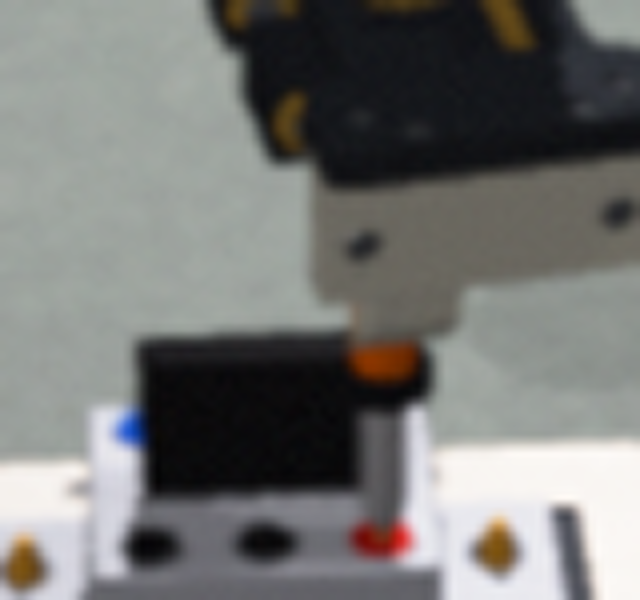

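The tip rests in the centre of the red spot at about (323,247). I'll press a little more, hold, and then go back.

Call:
jog_arm:
  moves:
    - [[0, 0, 0], [0, 0, 0.03], 1]
    - [[0, 0, 0], [0, 0, 0], 1]
    - [[0, 0, 0], [0, 0, 0], 1]
    - [[0, 0, 0], [0, 0, 0], 1]
    - [[0, 0, 0], [0, 0, 0], 1]

```text
t: 26.18
eef_pos: [594.6, -72.8, 177.2]
ee_rot: [[1.0, -0.004, -0.0], [-0.004, -1.0, -0.0], [-0.0, 0.0, -1.0]]
ft_force: [1.2, -0.7, 1.7]
opening: 15.2
grasp_force: 24.9
```

Call:
jog_arm:
  moves:
    - [[0, 0, 0], [0, 0, -0.4], 1]
    - [[0, 0, 0], [0, 0, -0.8], 1]
    - [[0, 0, 0], [0, 0, -0.7], 1]
    - [[0, 0, 0], [-0.3, 0.6, 0], 1]
    - [[0, 0, 0], [-0.5, 0.9, 0], 1]
    - [[0, 0, 0], [-0.5, 0.9, 0], 1]
    - [[0, 0, 0], [-0.5, 0.9, 0], 1]
    - [[0, 0, 0], [-0.5, 0.9, 0], 1]
    - [[0, 0, 0], [-0.2, 0.7, 0], 1]
    - [[0, 0, 0], [0, 0.4, 0], 1]
    - [[0, 0, 0], [0, 0, 0], 1]

```text
t: 27.55
eef_pos: [493.9, -284.9, 253.5]
ee_rot: [[1.0, -0.006, -0.0], [-0.006, -1.0, -0.0], [-0.0, 0.0, -1.0]]
ft_force: [0.6, 0.7, -2.3]
opening: 15.8
grasp_force: 24.9
```

Call:
jog_arm:
  moves:
    - [[0, 0.6, 0], [0, 0, 0], 1]
    - [[0, 0.6, 0], [0, 0, 0], 1]
    - [[0, 0.6, 0], [0, 0, 0], 1]
    - [[0, 0.6, 0], [0, 0, 0], 1]
    - [[0, 0.6, 0], [0, 0, 0], 1]
    - [[0, 0.46, 0], [0, 0, 0], 1]
    - [[0, 0, 0], [0, 0, 0], 1]
    - [[0, 0, 0], [0, 0, 0], 1]

```text
t: 28.55
eef_pos: [494.6, -283.5, 253.6]
ee_rot: [[0.824, -0.002, 0.567], [-0.002, -1.0, -0.001], [0.567, -0.0, -0.824]]
ft_force: [0.4, -0.5, -1.0]
opening: 15.5
grasp_force: 24.9
```

```bash
python3 - <<'E'
from h import *
R=np.array([[0.822,.007,.569],[.004,-1,.006],[.569,-.003,-.822]]);U,_,V=np.linalg.svd(R);R=U@V
need(np.array([581.2,-287,94.6])-75*R[:,2],R)
E
```

```text
t 28.55 pos [ 494.6 -283.5  253.6] yaw [-1.5000e-01 -3.4510e+01 -1.7999e+02] F [ 0.4 -0.5 -1. ] open 15.5 gf 24.9 shift [-0.474  0.096  2.627]
turn [ 0.043  0.018 -0.035] shift in goal axes [-0.483  0.113  2.625]
```

Call:
jog_arm:
  moves:
    - [[0.04, 0.02, -0.035], [-0.25, 0.05, 0.4], 1]
    - [[0, 0, 0], [-0.23, 0.05, 0.6], 1]
    - [[0, 0, 0], [0, 0, 0.7], 1]
    - [[0, 0, 0], [0, 0, 0.6], 1]
    - [[0, 0, 0], [0, 0, 0.3], 1]
    - [[0, 0, 0], [0, 0, 0], 1]
    - [[0, 0, 0], [0, 0, 0], 1]
    - [[0, 0, 0], [0, 0, 0], 1]

```text
t: 29.55
eef_pos: [537.5, -288.1, 157.6]
ee_rot: [[0.821, 0.005, 0.571], [0.003, -1.0, 0.004], [0.571, -0.001, -0.821]]
ft_force: [0.3, -0.4, -1.3]
opening: 15.5
grasp_force: 24.9
```

```bash
cat >> h.py <<'E'
_R=np.array([[0.822,.007,.569],[.004,-1,.006],[.569,-.003,-.822]]);_U,_,_V=np.linalg.svd(_R);RH=_U@_V;PH=np.array([581.2,-287,94.6])
E
python3 -c "
from h import *
need(PH-75*RH[:,2],RH)"
```

```text
t 29.55 pos [ 537.5 -288.1  157.6] yaw [   0.24  -34.82 -179.9 ] F [ 0.3 -0.4 -1.3] open 15.5 gf 24.9 shift [ 0.002 -0.016  0.042]
turn [ 0.012 -0.013 -0.004] shift in goal axes [ 0.003 -0.016  0.042]
```

Call:
jog_arm:
  moves:
    - [[0.01, -0.01, 0], [0, -0.02, 0.2], 1]
    - [[0, 0, 0], [0, 0, 0.3], 1]
    - [[0, 0, 0], [0, 0, 0.3], 1]
    - [[0, 0, 0], [0, 0, 0.2], 1]
    - [[0, 0, 0], [0, 0, 0], 1]
    - [[0, 0, 0], [0, 0, 0], 1]

```text
t: 30.3
eef_pos: [559.8, -287.2, 124.0]
ee_rot: [[0.822, 0.005, 0.569], [0.002, -1.0, 0.006], [0.569, -0.004, -0.822]]
ft_force: [0.3, -0.2, -0.3]
opening: 15.7
grasp_force: 24.9
```

```bash
python3 -c "
from h import *
need(PH,RH)"
```

```text
t 30.3 pos [ 559.8 -287.2  124. ] yaw [ 1.7000e-01 -3.4680e+01 -1.7975e+02] F [ 0.3 -0.2 -0.3] open 15.7 gf 24.9 shift [ 0.021 -0.     0.91 ]
turn [ 0.002  0.001 -0.009] shift in goal axes [0.021 0.    0.91 ]
```

Call:
jog_arm:
  moves:
    - [[0, 0, 0], [0.02, 0, 0.2], 1]
    - [[0, 0, 0], [0, 0, 0.2], 1]
    - [[0, 0, 0], [0, 0, 0.2], 1]
    - [[0, 0, 0], [0, 0, 0.15], 1]
    - [[0, 0, 0], [0, 0, 0.08], 1]
    - [[0, 0, 0], [0, 0, 0], 1]
    - [[0, 0, 0], [0, 0, 0], 1]

```text
t: 31.18
eef_pos: [579.4, -286.9, 97.2]
ee_rot: [[0.822, 0.006, 0.569], [0.003, -1.0, 0.006], [0.569, -0.003, -0.822]]
ft_force: [-0.1, 0.5, -1.1]
opening: 15.4
grasp_force: 24.9
```

```bash
python3 -c "
from h import *
need(PH,RH)"
```

```text
t 31.18 pos [ 579.4 -286.9   97.2] yaw [   0.2   -34.68 -179.77] F [-0.1  0.5 -1.1] open 15.4 gf 24.9 shift [-0.001  0.004  0.08 ]
turn [ 0.001  0.001 -0.007] shift in goal axes [-0.001  0.004  0.08 ]
```

Only 3 mm left. I'll push until the collar meets the mouth.

Call:
jog_arm:
  moves:
    - [[0, 0, 0], [0, 0, 0.05], 1]
    - [[0, 0, 0], [0, 0, 0.04], 1]
    - [[0, 0, 0], [0, 0, 0], 1]
    - [[0, 0, 0], [0, 0, 0], 1]

```text
t: 31.68
eef_pos: [581.5, -286.9, 94.5]
ee_rot: [[0.822, 0.006, 0.569], [0.003, -1.0, 0.006], [0.569, -0.004, -0.822]]
ft_force: [-4.6, 0.3, 3.7]
opening: 15.6
grasp_force: 25.0
```

Call:
jog_arm:
  moves:
    - [[0, 0, 0], [0, 0, 0.025], 1]
    - [[0, 0, 0], [0, 0, 0], 1]
    - [[0, 0, 0], [0, 0, 0], 1]

```text
t: 32.05
eef_pos: [581.7, -286.9, 94.4]
ee_rot: [[0.823, 0.006, 0.569], [0.003, -1.0, 0.006], [0.569, -0.004, -0.823]]
ft_force: [-14.5, 2.5, 16.7]
opening: 15.8
grasp_force: 25.0
```

Call:
jog_arm:
  moves:
    - [[0, 0, 0], [0, 0, -0.02], 1]
    - [[0, 0, 0], [0, 0, 0], -0.5]
    - [[0, 0, 0], [0, 0, 0], -0.5]
    - [[0, 0, 0], [0, 0, 0], -0.5]
    - [[0, 0, 0], [0, 0, 0], -0.5]
    - [[0, 0, 0], [0, 0, 0], -0.5]
    - [[0, 0, 0], [0, 0, 0], -0.5]
    - [[0, 0, 0], [0, 0, -0.4], -0.5]
    - [[0, 0, 0], [0, 0, -0.8], -0.5]
    - [[0, 0, 0], [0, 0, -0.9], -0.5]
    - [[0, 0, 0], [0, 0, -0.9], -0.5]
    - [[0, 0, 0], [0, 0, -0.9], -0.5]

```text
t: 33.55
eef_pos: [492.3, -287.8, 223.7]
ee_rot: [[0.823, 0.006, 0.568], [0.003, -1.0, 0.007], [0.568, -0.004, -0.823]]
ft_force: [0.6, -0.5, 0.5]
opening: 68.5
grasp_force: 0.0
```

Call:
jog_arm:
  moves:
    - [[0, 0, 0], [0, 0, -0.8], -0.5]
    - [[0, 0, 0], [0, 0, 0], -0.5]
    - [[0, 0, 0], [0, 0, 0], -0.5]
    - [[0, 0, 0], [0, 0, 0], -0.5]

```text
t: 34.05
eef_pos: [475.0, -287.7, 247.9]
ee_rot: [[0.823, 0.007, 0.567], [0.003, -1.0, 0.008], [0.567, -0.005, -0.823]]
ft_force: [-0.6, -0.2, -0.1]
opening: 68.9
grasp_force: 0.0
```

```bash
python3 - <<'E'
from meas import *
need(PH,RH)
T,S=avg("top",2),avg("side",2);d=np.load("im0.npz")
for n,a,b,bx in(("top",d["T"],T,(405,215,35,40)),("side",d["S"],S,(322,312,40,40))):
    print(n,"handle before/after",blob(a,red,bx,40),blob(b,red,bx,40))
for X,Y in (((318,203,16,17),(328,240,18,20)),((309,248,16,17),(268,242,18,20))):
    a,b=blob(T,bras,X,25),blob(S,bras,Y,15);print("peg",a,b)
b,r=blob(T,blue,(308,233,16,16),25),blob(T,red,(330,216,16,16),30);print(b[0],r[0])
E
```

```text
t 34.05 pos [ 475.  -287.7  247.9] yaw [   0.19  -34.57 -179.65] F [-0.6 -0.2 -0.1] open 68.9 gf 0.0 shift [0.011 0.02  4.662]
turn [-0.011  0.013 -0.008] shift in goal axes [0.    0.012 4.662]
top handle before/after (array([421.18207473, 235.41167175]), [12, 13, 10, 16, 87]) (array([421.62252502, 235.29401746]), [12, 13, 10, 15, 83])
side handle before/after (array([344.40907601, 333.66376516]), [12, 11, 20, 21, 206]) (array([344.71118425, 334.09053641]), [12, 11, 21, 21, 210])
peg (array([325.03135889, 211.02090592]), [6, 7, 3, 4, 10]) (array([336.62173629, 247.54699739]), [7, 4, 5, 8, 30])
peg (array([316.01712329, 255.37328767]), [6, 6, 3, 4, 11]) (array([277.58292919, 249.08777886]), [6, 4, 7, 8, 33])
[315.33128834 240.76730938] [338.21376344 222.96      ]
```

The probe's handle is within half a pixel of where it started, and the block hasn't moved since it was seated, so I'm handing in.

```bash
python3 -c "
from cell import arm
print(arm.job_done())"
```

```text
the job is handed in; nothing more can be done
None
```

The job is handed in at about 34 s of the 72 s allowed, with no verdict returned: the block is seated on both pegs, the probe touched blue then red under light pressure, and it is back in its holder with its collar at the mouth and let go.

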